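# Mix a sample on the vortex mixer

## Task

First turn the speed dial of the vortex mixer to half speed, so that its pointer line meets the longest mark of the scale. Then take the sample vial that stands with the beaker and the petri dish, set its foot upright in the mixer's rubber cup and press it down by the vial until the sprung cup is at its stop, without forcing the glass. Finish like that: still gripping the vial and keeping the cup pressed fully down, the dial still at half speed and the other things where they were.

Things in the scene. Friction and masses are not known exactly. Their poses are not given: they have to be found in the camera images.
- speed_dial (a joint): Speed dial of the mixer, rad. 0 = pointer at the first mark (slowest), 5.24 = last mark; grows as the dial is turned clockwise as seen from above. Marks every 0.524 rad; the longest mark, half speed, is at 2.618. It is stiff with friction (0.03 N m) and stays where it is left. It starts 0.5 to 1.4 rad short of half speed.
- dial_grip (a point): Point on the dial's axis, 18 mm above the sloping panel, half-way up the part to grip. The dial is a black fluted round knob, 31 mm in diameter and 28 mm tall above the panel, with a skirt of 38 mm diameter in the lowest 6 mm and a white pointer line on its top. Its z axis is the knob's axis, pointing away from the panel: it leans 10 degrees (0.175 rad) from vertical towards the mixer's front. The axes turn with the dial.
- dial_pointer (a point): Outer end of the white pointer line on the top of the dial, 15 mm from its axis.
- half_mark (a point): Outer end of the longest mark of the scale (half speed), on the panel 32 mm from the dial's axis, on the uphill side, towards the cup. It does not move on the mixer; its axes are the mixer's (x to the mixer's back, z up).
- mixer_cup (a joint): How far the rubber cup is pressed down against its spring, m. 0 = up, 0.008 = on its hard stop. It takes about 2.5 N to start it and 7 N to bring it to the stop; the spring pushes it back when let go. The vial must not be pressed into the cup with more than 30 N.
- cup_floor (a point): Centre of the cup's inner floor, at the cup's own height (108 mm above the desk when up). The cup is black rubber on the mixer's top, open upwards: its floor lies 16 mm below the rim, inner diameter 31 mm at the floor and 39 mm at the rim, outer diameter 51 mm. It moves straight down when pressed.
- mixer: Vortex mixer, a grey case fixed to the desk, 160 x 120 mm, origin at the centre of its underside, x axis towards its back. Seen from the front: low sloping white panel with black scale marks and the dial (axis 44 mm in front of the origin), then a flat top 63 mm high with a round collar that carries the cup (axis 41 mm behind the origin). Nothing on it is higher than the cup's rim, 124 mm.
- vial_center (a point): Centre of the sample vial, half-way up (28 mm above its foot); z axis up along the vial. A small glass screw-cap vial with a pale ribbed cap and brown contents, 27 mm in diameter and 56 mm tall with its cap (cap 24 mm in diameter, top 12 mm), 22 g, it stands upright on the desk by the beaker and the petri dish (the small bottles far off at the back belong to the room).
- vial_base (a point): Centre of the underside of the sample vial.
- beaker: Small glass beaker, 53 mm in diameter, 68 mm tall, origin under its foot. To be left alone.
- petri_dish: Closed petri dish, 60 mm in diameter, 16 mm tall, origin under it. To be left alone.
- stopper: Brown rubber stopper, 39 mm in diameter, 30 mm tall, origin under it. To be left alone.
Things that resemble listed ones, but are neither listed nor needed, are in the scene too. What is shaped like the part that bears vial_center but yellow is not meant.

How it is judged:
By the outcome, as a careful person would: the job done as asked, in the order asked, and still so for the second after the job is handed in, while the arm keeps its last pose, push and grip.
It also fails if it takes over 48 s, if anything falls off the work surface, if the arm or the gripper's body presses on something with over 40 N, if the wrist force passes 120 N, or if a joint passes its speed limit or range.

## Robot

A 7-joint arm with a two-finger parallel gripper is mounted at the origin on a cart in front of the work surface, level with it; the furniture and walls round the work are solid. World frame = base frame: x ahead of the robot, y to its left, z up, the work surface at z = 0. Lengths are in m, angles in rad, forces in N, time in s.
With the tool pointing down it reaches from about 0.425 to 0.925 m from the base axis. Payload 6.8 kg.
Tool frame: the origin (TCP) lies midway between the tips of the shut fingers; the grasp point (between the pads) lies 19 mm behind it; z points along the fingers, y is the line along which they close (so a half turn about z gives the same grasp; the last joint's range is limited). The gripper opens to 85 mm and grips with 20 to 120 N. Pads are 22 mm wide; open, the fingers measure 114 mm over their backs; the gripper's body (76 mm by 85 mm) begins 54 mm behind the grasp point. The pads swing forward as they close: fully open they stand 13 mm farther back than shut.
Start: joints at [-1.218, 0.477, 0.022, 1.555, -0.011, 1.109, -0.083], TCP at [0.3, 0.605, 0.203] pointing down, gripper open.
Joint ranges: [-2.96, 2.96], [-0.34, 2.1], [-1.41, 1.46], [0.24, 2.44], [-1.37, 4.51], [0.17, 1.92], [-2.96, 2.96]. Speed limits (rad/s): [2.39, 2.39, 3.14, 3.14, 3.14, 3.14, 3.14].

## Interface

Orientations are given as a unit quaternion [w, x, y, z].
In Python, from station import ctrl, eyes gives the robot as it stands. The module is installed in compiled form; this text tells all that it offers.
- The arm moves only by the tool arm_command, never from a script. Its argument "plan" is a list of rows, each a list of 6 numbers: the shift along the tool's x, y, z in cm, then the turn, a rotation vector about the tool's x, y, z in rad. In form: [[dx, dy, dz, ax, ay, az], ...]. A call has 1 to 10 rows; each row shifts and turns the commanded pose from where the row before left it, along the tool's axes as they then stand; what a row does not reach is not made up. A row lasts 1/8 s, in which the tool goes at most 62.5 mm and 10.7 degrees, less where a joint would pass 70% of its speed; a pose out of reach is approached as far as the arm can. A call is refused whole if a number of a shift passes 6.25 or a number of a turn 0.188, either way. A call with a gripper value outside its range is refused whole. "claw" is the gripper's target within -1 to 1 (fully open at 1, half-way at 0, shut at -1), set as the call begins (left out, the last holds). The fingers move at their own pace and stop on an object; the grip force is fixed at half the most. Time passes only in rows, so rows that do not move let the fingers close. It gives the time, the measured TCP pose, the force, the opening and the grip force at its end, in the units of the state.
- ctrl.get_state(): the state, without advancing time (a new reading comes with each control period).
- eyes.camera(name): name is "scene" or "top"; returns a dict with "image" (420x560x3 uint8, blue, green, red), "camera_matrix" (3x3 intrinsics, pixels), "rvec" (rotation vector, rad) and "tvec" (3), from world to camera coordinates, as OpenCV has them. Camera axes: x right, y down, z forward; pixel columns grow to the right and rows downward; lengths in m; the calibration is good to about 2 mm. A picture is of the moment at which its call begins. There is no depth.
- ctrl.job_done(): hands the job in; it is judged then, once.
The state is a dict: "t": time; "qpos": joint angles; "joint_vel": joint speeds; "joint_efforts": joint torques, N m; "position": TCP position; "orientation": TCP orientation; "force": force on the tool from outside, world axes, zero at the start; "moment": the same for the moment, N m; "grip_width": finger opening in m; "gripper_force": force on a finger pad.
Only numpy, scipy, OpenCV 4.12 (cv2) and the standard library are available. Lean on these libraries where they do the work, as an engineer would, in place of code of your own. Each camera call takes 0.05 s, during which the arm holds its last target. There are 200 camera calls.

## Working session

There is one attempt and no reset: what is moved stays moved. The work goes in short steps, Python scripts to look and compute and a tool call to move; the robot and the scene stay as the last step left them, time stands still between calls to the robot, and variables do not carry over. Pictures are saved under pics/ and viewed, at most 10 in all, crops included, and the job is handed in when it is done.

Besides the shell and the picture viewer there is one more tool, called after "Request:" by a JSON object that holds its "api" and its "payload", one argument or row to a line. arm_command: Moves the arm, as the interface text tells. Its arguments: {"type":"object","properties":{"plan":{"type":"array","items":{"type":"array","items":{"type":"number"}}},"claw":{"type":"number"}},"required":["plan"]}

```bash
mkdir -p pics; cat > h.py <<'E'
import numpy as np, cv2
from station import ctrl, eyes
from scipy.spatial.transform import Rotation as R
def cam(n,save=None):
    c=eyes.camera(n); c['R']=cv2.Rodrigues(np.array(c['rvec'],float))[0]; c['t']=np.array(c['tvec'],float).ravel(); c['K']=np.array(c['camera_matrix'],float)
    if save: cv2.imwrite('pics/'+save,c['image'])
    return c
def ray(c,uv):
    d=c['R'].T@np.linalg.inv(c['K'])@np.array([uv[0],uv[1],1.]); return -c['R'].T@c['t'], d
def onz(c,uv,z):
    o,d=ray(c,uv); return o+d*(z-o[2])/d[2]
def proj(c,p):
    q=c['K']@(c['R']@np.array(p,float)+c['t']); return q[:2]/q[2]
def st():
    s=ctrl.get_state(); q=s['orientation']; return s,np.array(s['position']),R.from_quat([q[1],q[2],q[3],q[0]])
E
python3 - <<'E'
from h import *
for n in('scene','top'):
    c=cam(n,n+'0.png'); print(n,-c['R'].T@c['t'],c['K'][0,0],c['R'][2])
s,p,r=st(); print(s); print(r.as_matrix())
E
```

```text
scene [ 0.14142729 -0.26462626  0.69927926] 479.3936816517239 [ 0.44013772  0.54366509 -0.71463771]
top [0.44404054 0.18657602 0.94611922] 396.9269278350026 [ 0.08971074  0.00922518 -0.99592514]
{'t': 0.1, 'qpos': array([-1.2181242 ,  0.47774108,  0.02237766,  1.55636007, -0.01151874,
        1.10926824, -0.08311006]), 'joint_vel': array([-0.00058366, -0.00142663, -0.00070818, -0.00238882, -0.00020541,
       -0.00125538,  0.00161757]), 'joint_efforts': array([ 4.82171512e-03, -5.97763681e+01,  1.61390103e+00, -2.81956208e+01,
        1.27660541e-02,  5.10145153e-03,  1.45474485e-05]), 'position': array([0.29990309, 0.6040742 , 0.20210462]), 'orientation': array([-1.29370985e-04,  2.28367718e-01,  9.73574602e-01, -8.13862894e-04]), 'force': array([0.79389891, 0.28370585, 0.4773608 ]), 'moment': array([-0.01920769, -0.03057283, -0.00575926]), 'gripper_force': 0.0, 'grip_width': 0.08545139547995337}
[[-8.95696337e-01  4.44665810e-01 -6.23624634e-04]
 [ 4.44666231e-01  8.95695046e-01 -1.52562417e-03]
 [-1.19815413e-04 -1.64380080e-03 -9.99998642e-01]]
```

View pics/scene0.png

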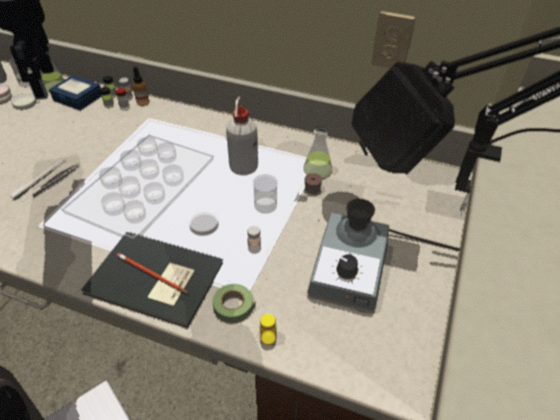

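View pics/top0.png

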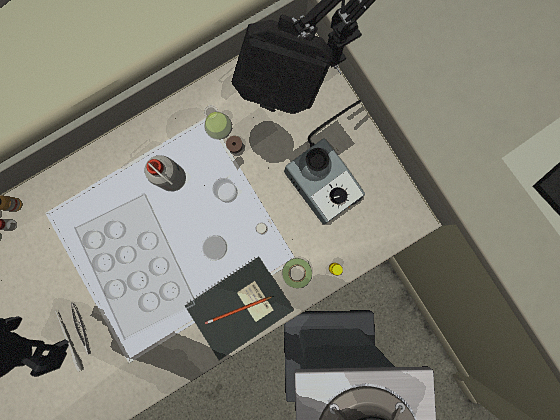

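The scene view shows the mixer dial at (348,265), its cup at (360,213) and the vial at (254,238). In the top view the dial is at (338,195), the cup at (318,160) and the vial at (261,228). A lamp head hangs beyond the mixer.

```bash
python3 - <<'E'
from h import *
t=cv2.imread('pics/top0.png');s=cv2.imread('pics/scene0.png')
a=cv2.resize(t[135:235,275:375],(400,400),interpolation=cv2.INTER_CUBIC)
b=cv2.resize(s[190:310,300:400][:100+20],(400,480),interpolation=cv2.INTER_CUBIC)
d=cv2.resize(t[210:245,240:280],(400,350)[:2]);
out=np.zeros((480,800,3),np.uint8);out[:400,:400]=a;out[:,400:]=b
cv2.imwrite('pics/z0.png',out)
c=cam('top');e=cam('scene')
def tri(u,v):
    o1,d1=ray(c,u);o2,d2=ray(e,v)
    A=np.stack([d1,-d2],1);x=np.linalg.lstsq(A,o2-o1,rcond=None)[0]
    p,q=o1+d1*x[0],o2+d2*x[1];return (p+q)/2,np.linalg.norm(p-q)
print('dial',tri((338,195),(348,264)));print('cup',tri((318,160),(360,213)),onz(c,(318,160),.12))
print('vialtop',tri((261,228),(254,231)),onz(c,(261,228),.056))
print('lamp',tri((240,85),(355,115)),tri((325,60),(452,112)), tri((272,108),(395,170)))
print('flask',onz(c,(217,123),.08))
E
```

```text
dial (array([0.54962455, 0.05543632, 0.07516802]), np.float64(0.001874079063702877))
cup (array([0.61942464, 0.10192318, 0.11601942]), np.float64(0.0007416311753894045)) [0.61887774 0.10209081 0.12      ]
vialtop (array([0.48173599, 0.22784587, 0.05531873]), np.float64(0.0017292683876718531)) [0.48099265 0.22830007 0.056     ]
lamp (array([0.76141117, 0.26145485, 0.17394495]), np.float64(0.007505218558973147)) (array([0.7803542 , 0.09010526, 0.25752737]), np.float64(0.02046599994242445)) (array([0.76668987, 0.1798007 , 0.08186568]), np.float64(0.049909691942447466))
flask [0.71720537 0.32092596 0.08      ]
```

View pics/z0.png

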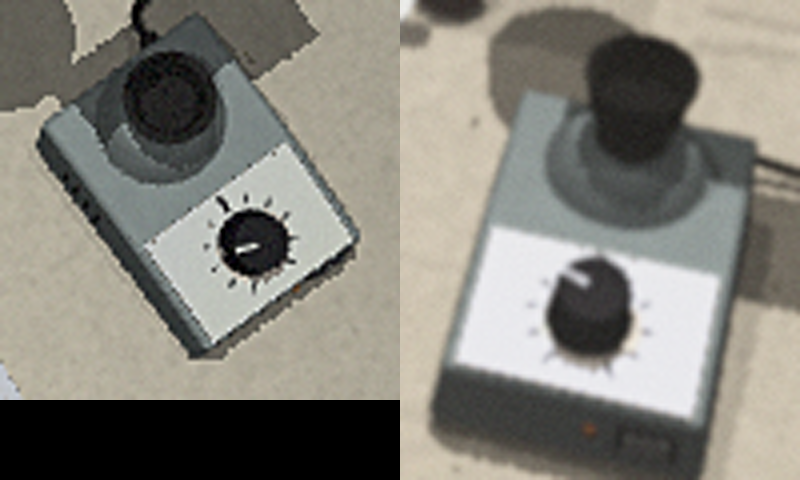

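The zoomed crop shows the dial top at about (338,195) in the top view, with its pointer end at (334,197.5). The longest mark is at (330,185), which puts the dial about 1.3 rad short of half speed.

```bash
cat >> h.py <<'E'
def pointer(c,box):
    x0,y0,x1,y1=box; g=cv2.cvtColor(c['image'],cv2.COLOR_BGR2GRAY)[y0:y1,x0:x1]
    return g
def frame(cup,psi):
    X=np.array([np.cos(psi),np.sin(psi),0]); k=np.array([-np.sin(.1745)*X[0],-np.sin(.1745)*X[1],np.cos(.1745)]); u=X-k*(X@k); u/=np.linalg.norm(u)
    return X,k,u
def dialang(p,ctr,k,u): # clockwise positive from half mark
    d=p-ctr; v=np.cross(u,k) # right of uphill seen from above
    return np.arctan2(d@v,d@u)
def onplane(c,uv,p0,n):
    o,d=ray(c,uv); return o+d*((p0-o)@n)/(d@n)
E
python3 - <<'E'
from h import *
c=cam('top');e=cam('scene')
g=cv2.cvtColor(c['image'],cv2.COLOR_BGR2GRAY)
m=(c['image'].max(2)<70).astype(np.uint8); sub=np.zeros_like(m); sub[183:208,325:352]=m[183:208,325:352]
n,l,s_,ct=cv2.connectedComponentsWithStats(sub); i=1+np.argmax(s_[1:,4]); print('dial blob',ct[i],s_[i])
print(g[190:203,328:348]); 
ge=cv2.cvtColor(e['image'],cv2.COLOR_BGR2GRAY); print(ge[251:270,336:360])
# white panel outline -> yaw
w=((c['image'].min(2)>170)).astype(np.uint8); sub=np.zeros_like(w); sub[165:225,305:368]=w[165:225,305:368]
sub=cv2.morphologyEx(sub,cv2.MORPH_CLOSE,np.ones((9,9)))
r=cv2.minAreaRect(np.argwhere(sub>0)[:,::-1].astype(np.float32)); print(r)
P=[onz(c,q,.05)[:2] for q in cv2.boxPoints(r)]; 
for a in range(4): d=P[(a+1)%4]-P[a]; print(np.round(P[a],4),np.linalg.norm(d),np.degrees(np.arctan2(d[1],d[0])))
# vial cap bright in top
hsv=g[220:237,252:272]; print(hsv)
E
```

```text
dial blob [338.20183486 195.26605505] [330 187  19  17 218]
[[202 204 214  42   1  11  16  18  41  37  38  31  37  25  28  23  56  96
  219 204]
 [148 212 161   0   9  23  20  35  37  36  40  42  33  37  31  36  19  21
  194 204]
 [205 217   0  20  25  15  33  38  39  28  36  32  38  40  33  32  21  20
   51 212]
 [204 154   5  16  11  30  35  37  36  36  40  36  34  39  39  36  33  32
   28 199]
 [208 100  11  13  18  15  35  34  35  30  31  34  32  37  36  32  33  21
   22  53]
 [208 102   6  15   9  19  23  29  31  49  60  28  18  31  30  35  39  28
   16 119]
 [212  98  18   1  20  24  63  89 136 182 244 131  28  35  42  40  34  32
   33 167]
 [204 150 117   0   0  41 253 240 177 117  56  23  35  32  32  35  32  22
   23 115]
 [200 202 108  56   8  15  92   0   9  19  25  33  34  35  39  24  29  30
   48 224]
 [195 210  94   4   0   7  20  34  28  35  32  34  37  30  31  31  32  17
   39 167]
 [199 202 151  19  17   8  10  28  39  35  33  35  41  32  40  24  22  77
   99  57]
 [194 148 212 159  24   1   1  21  28  37  30  30  38  30  28  29  18 128
  221 213]
 [ 42 203 202 211 15
[... 3055 characters left out ...]
 204 197
  194 200]
 [193 197 198 173 152 196 194 186 194 188 192 191 193 203  62 127 204 197
  196 193]
 [192 193 199 201 114 192 192 189 191 192 192 196 201 166 111 130 203 193
  195 192]
 [196 194 195 201 132 167 194 190 193 192 194 198 175  53 114 194 201 197
  195 195]
 [192 196 196 197 197 170 140 179 198 201 202 140  80 133 158 202 197 196
  195 194]
 [195 195 191 193 197 202 179 141 100 116  92  96 120 175 207 197 195 197
  193 198]
 [195 192 193 192 194 196 198 200 186 131 129 175 170 206 197 198 195 194
  193 197]
 [193 192 195 193 195 193 193 198 200 201 201 200 200 197 198 196 195 193
  197 195]
 [195 193 196 195 193 193 196 198 193 201 193 195 196 193 194 195 196 193
  193 190]]
```

```bash
python3 - <<'E'
from h import *
c=cam('top');e=cam('scene')
C=np.array([.619,.102]);X,k,u=frame(C,.600)
for zp in(.045,.048,.051):
  for dx in (-.085,):
    A=np.r_[C+dx*X[:2],zp]; T=A+k*.028; v=np.cross(u,k)
    print(zp,A,'top',proj(c,T),proj(e,T),'skirtL/R',proj(c,A+v*.019),proj(c,A-v*.019),'knobtop L/R scene',proj(e,T-v*.0155),proj(e,T+v*.0155),proj(e,T+u*.0155),'half',proj(c,A+.032*u),proj(e,A+.032*u))
    for cc,uv in((c,(333.7,197.2)),(e,(339.5,258.3))):
        p=onplane(cc,uv,T,k); print(dialang(p,T,k,u),np.linalg.norm(p-T))
    a=[onplane(c,q,T,k) for q in((333.7,197.2),(338.5,196))]; print('line',dialang(a[0],a[1],k,u))
    a=[onplane(e,q,T,k) for q in((339.5,258.3),(345.5,260.2))]; print('line',dialang(a[0],a[1],k,u))
    p=onplane(c,(330.2,185),A,k);print('half meas',dialang(p,A,k,u),np.linalg.norm(p-A))
E
```

```text
0.045 [0.54884647 0.05400539 0.045     ] top [340.06240976 196.9104613 ] [346.956953   267.97926231] skirtL/R [343.66864062 191.79050151] [330.25887948 201.46778189] knobtop L/R scene [337.81465345 265.79510265] [356.17070212 270.18049178] [348.92645217 260.15226262] half [329.05810716 185.16832261] [349.69111403 260.21566014]
-0.9954969455320573 0.014325673219281018
-0.823537912324558 0.021783851025197153
line -1.192239292429993
line -1.4833208569866836
half meas 0.07689896373832039 0.030876270954886705
0.048 [0.54884647 0.05400539 0.048     ] top [340.26753718 196.74928821] [347.15484583 266.84807961] skirtL/R [343.87918561 191.61751025] [330.42537914 201.32653818] knobtop L/R scene [337.98721875 264.66245058] [356.3943144  269.05083617] [349.12755465 259.01188961] half [329.22102927 184.97259669] [349.88652005 259.11888376]
-1.0181670787922474 0.01475261027733735
-0.8979829169343615 0.020170733467057417
line -1.1922392924299867
line -1.4833208569866982
half meas 0.058806987409838085 0.030696553008440774
0.051 [0.54884647 0.05400539 0.051     ] top [340.47407059 196.58701039] [347.35380887 265.71077949] skirtL/R [344.09112778 191.44337102] [330.59298571 201.18435547] knobtop L/R scene [338.16071364 263.52369703] [356.61914072 267.9150474 ] [349.32973341 257.86541344] half [329.38503718 184.77556634] [350.08293192 258.01646168]
-1.0395517008487103 0.015186700732195163
-0.984787840536389 0.01868831664439101
line -1.1922392924299823
line -1.4833208569866914
half meas 0.040507990371284594 0.030526999019055298
```

```bash
cat >> h.py <<'E'
def tri(c,u,e,v):
    o1,d1=ray(c,u);o2,d2=ray(e,v)
    A=np.stack([d1,-d2],1);x=np.linalg.lstsq(A,o2-o1,rcond=None)[0]
    p,q=o1+d1*x[0],o2+d2*x[1];return (p+q)/2,np.linalg.norm(p-q)
def rv(Rt,dt,r,p):
    """rows: shift cm & turn in tool frame from current pose to target"""
    return r.inv().apply(dt-p)*100,(r.inv()*Rt).as_rotvec()
E
python3 - <<'E'
from h import *
c=cam('top');e=cam('scene')
T,err=tri(c,(340.1,195.2),e,(347.5,262)); print(T,err)
h,err=tri(c,(330.2,185),e,(350,254)); print('half?',h,err)
print('ptr',tri(c,(333.7,197.2),e,(339.5,258.3)))
X,k,u=frame(0,.600); A=T-k*.028; print(A)
C=np.array([.619,.102]); print((A[:2]-C)@X[:2],(A[:2]-C)@[-X[1],X[0]])
for cc,uv in((c,(333.7,197.2)),(e,(339.5,258.3))):
    p=onplane(cc,uv,T,k); print(dialang(p,T,k,u),np.linalg.norm(p-T))
for P in (A+.006*k+.08*k,A+.006*k): 
  s,p,r=st(); z=-k
  for a in (-.5,):
    y=np.cross(k,u); y=R.from_rotvec(z*a).apply(y)   # left dir
    Rt=R.from_matrix(np.stack([np.cross(y,z),y,z],1)); Rt2=R.from_matrix(np.stack([np.cross(-y,z),-y,z],1))
    for q in(Rt,Rt2):print(P,rv(q,P,r,p))
E
```

```text
[0.5467913  0.05325032 0.08492903] 0.0009340721532680011
half? [0.57244909 0.07163677 0.06927272] 3.2265108067831515e-05
ptr (array([0.54261343, 0.06741026, 0.08418967]), np.float64(0.0014850175593184914))
[0.55080346 0.05599518 0.05735425]
-0.08226130906175744 0.0005372459920303703
-1.2307445720942316 0.0144338547570744
-1.3567554795102688 0.014974096383625124
[0.53848041 0.04756453 0.14204821] (array([-46.11631866, -39.2951366 ,   6.09465546]), array([-0.05357207, -0.1859679 , -1.5564916 ]))
[0.53848041 0.04756453 0.14204821] (array([-46.11631866, -39.2951366 ,   6.09465546]), array([-0.18647503,  0.05371816,  1.57640617]))
[0.54994371 0.05540699 0.06326313] (array([-46.79431647, -38.08279755,  13.97314218]), array([-0.05357207, -0.1859679 , -1.5564916 ]))
[0.54994371 0.05540699 0.06326313] (array([-46.79431647, -38.08279755,  13.97314218]), array([-0.18647503,  0.05371816,  1.57640617]))
```

Request:
{"api": "arm_command", "payload": {
  "plan": [
    [-4.6,-3.9,0,0,0,0],
    [-4.6,-3.9,0,0,0,0],
    [-4.6,-3.9,0,0,0,0],
    [-4.6,-3.9,0,0,0,0],
    [-4.6,-3.9,0,0,0,0],
    [-4.6,-3.9,0,0,0,0],
    [-4.6,-3.9,0,0,0,0],
    [-4.6,-3.9,0,0,0,0],
    [-4.6,-3.9,0,0,0,0],
    [-4.6,-3.9,0,0,0,0]
  ],
  "claw": 0.3
}}

```text
t: 1.75
position: [0.5395, 0.049, 0.2034]
orientation: [0.0, 0.228, 0.974, 0.0]
force: [1.1, 0.9, -1.0]
grip_width: 0.0557
gripper_force: 0.0
```

Request:
{"api": "arm_command", "payload": {
  "plan": [
    [0,0,0,-0.0207,0.006,0.175],
    [0,0,0,-0.0207,0.006,0.175],
    [0,0,0,-0.0207,0.006,0.175],
    [0,0,0,-0.0207,0.006,0.175],
    [0,0,0,-0.0207,0.006,0.175],
    [0,0,0,-0.0207,0.006,0.175],
    [0,0,0,-0.0207,0.006,0.175],
    [0,0,0,-0.0207,0.006,0.175],
    [0,0,0,-0.0207,0.006,0.175],
    [0,0,0,0,0,0]
  ]
}}

```text
t: 3.0
position: [0.5384, 0.0509, 0.2031]
orientation: [-0.005, 0.848, 0.522, 0.087]
force: [1.3, 0.1, -0.9]
grip_width: 0.0555
gripper_force: 0.0
```

```bash
cat > d.py <<'E'
from h import *
T=np.array([.5468,.0533,.0849]);X,k,u=frame(0,.600);A=T-k*.028
def pose(a,hgt):
    z=-k; y=-R.from_rotvec(z*a).apply(np.cross(k,u)); return R.from_matrix(np.stack([np.cross(y,z),y,z],1)),A+hgt*k
E
python3 - <<'E'
from d import *
s,p,r=st(); print(s['t'],p,s['qpos'],s['grip_width'])
for h in(.07,.006):
    q,P=pose(-.5,h);print(rv(q,P,r,p))
E
```

```text
3.0 [0.53838793 0.0509437  0.20311526] [-0.62093886  0.18043355  0.52502091  2.02485652 -0.23734221  0.81917703
 -0.42710783] 0.055513569800074755
(array([-1.22291539, -0.3460157 ,  7.58531764]), array([-0.00068481, -0.00045355,  0.00329131]))
(array([-1.22582531, -0.34163773, 13.98531548]), array([-0.00068481, -0.00045355,  0.00329131]))
```

Request:
{"api": "arm_command", "payload": {
  "plan": [
    [-1.2,-0.3,3,0,0,0],
    [0,0,3,0,0,0],
    [0,0,2,0,0,0],
    [0,0,2,0,0,0],
    [0,0,1.5,0,0,0],
    [0,0,1.3,0,0,0],
    [0,0,1,0,0,0],
    [0,0,0,0,0,0]
  ]
}}

```text
t: 4.0
position: [0.5502, 0.0551, 0.0645]
orientation: [-0.005, 0.849, 0.521, 0.087]
force: [-0.9, 0.5, -0.3]
grip_width: 0.0554
gripper_force: 0.0
```

Request:
{"api": "arm_command", "payload": {
  "plan": [
    [0,0,0,0,0,0],
    [0,0,0,0,0,0],
    [0,0,0,0,0,0],
    [0,0,0,0,0,0],
    [0,0,0,0,0,0],
    [0,0,0,0,0,0]
  ],
  "claw": -1
}}

```text
t: 4.75
position: [0.5505, 0.0551, 0.065]
orientation: [-0.005, 0.849, 0.521, 0.087]
force: [-0.5, -0.7, -0.1]
grip_width: 0.0002
gripper_force: 0.0
```

```bash
python3 - <<'E'
from d import *
c=cam('top','top1.png');e=cam('scene','scene1.png')
t=c['image'];s=e['image']
out=np.zeros((480,800,3),np.uint8);out[:400,:400]=cv2.resize(t[135:235,275:375],(400,400),interpolation=cv2.INTER_CUBIC);out[:,400:]=cv2.resize(s[190:310,300:400],(400,480),interpolation=cv2.INTER_CUBIC)
cv2.imwrite('pics/z1.png',out); _,p,_=st(); print(p,proj(c,p),proj(e,p))
E
```

```text
[0.55050228 0.05508073 0.06498411] [337.73961041 194.83331524] [347.29325267 267.75513687]
```

View pics/z1.png

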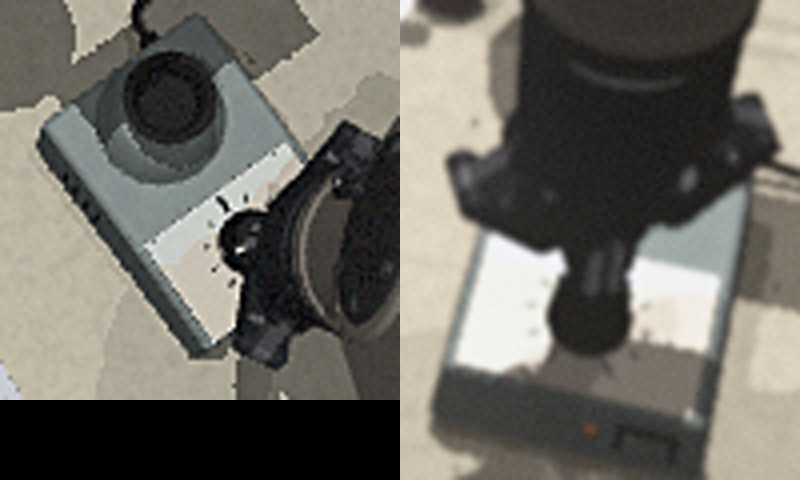

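The fingers are fully shut over the dial at scene (347,268), and the dial appears unmoved. I need a closer look with the contrast raised.

```bash
python3 - <<'E'
import cv2,numpy as np
out=np.zeros((400,800,3),np.uint8)
for i,(f,x,y) in enumerate((('top1',320,175),('scene1',327,240))):
    im=cv2.imread(f'pics/{f}.png')[y:y+40,x:x+40].astype(float); im=255*(im/255)**.45
    out[:,i*400:(i+1)*400]=cv2.resize(im.astype(np.uint8),(400,400),interpolation=cv2.INTER_CUBIC)
cv2.imwrite('pics/z2.png',out)
E
```

```text
(no output)
```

View pics/z2.png

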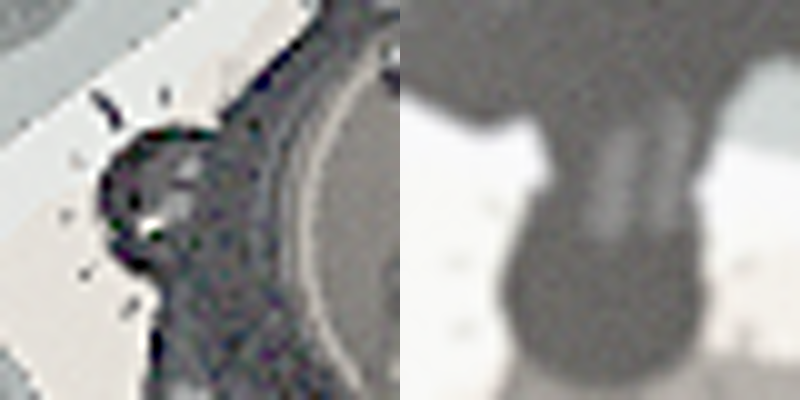

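The shut fingertips appear over the knob's top face, around scene row 264, although the TCP reads z 0.065. I'll lift and compare the fingertip position in both views with the TCP reading.

Request:
{"api": "arm_command", "payload": {
  "plan": [
    [0,0,-3,0,0,0],
    [0,0,-4,0,0,0],
    [0,0,0,0,0,0],
    [0,0,0,0,0,0]
  ]
}}

```text
t: 5.35
position: [0.5402, 0.0485, 0.1336]
orientation: [-0.005, 0.849, 0.521, 0.087]
force: [-0.2, -0.5, -0.5]
grip_width: 0.0003
gripper_force: 0.0
```

```bash
python3 - <<'E'
from d import *
c=cam('top','top2.png');e=cam('scene','scene2.png')
_,p,r=st(); print(p)
out=np.zeros((480,800,3),np.uint8)
for i,(cc,x,y) in enumerate(((c,310,165),(e,310,215))):
    im=255*(cc['image'][y:y+60,x:x+50]/255.)**.5; im=cv2.resize(im.astype(np.uint8),(400,480),interpolation=cv2.INTER_CUBIC)
    for P,col in((p,(0,0,255)),(T,(0,255,0)),(p-.019*r.as_matrix()[:,2],(255,0,0))):
        q=(proj(cc,P)-[x,y]+.5)*8; cv2.circle(im,tuple(int(v) for v in q),3,col,-1)
    out[:,i*400:(i+1)*400]=im
cv2.imwrite('pics/z3.png',out)
E
```

```text
[0.53975149 0.04833985 0.13286839]
```

View pics/z3.png

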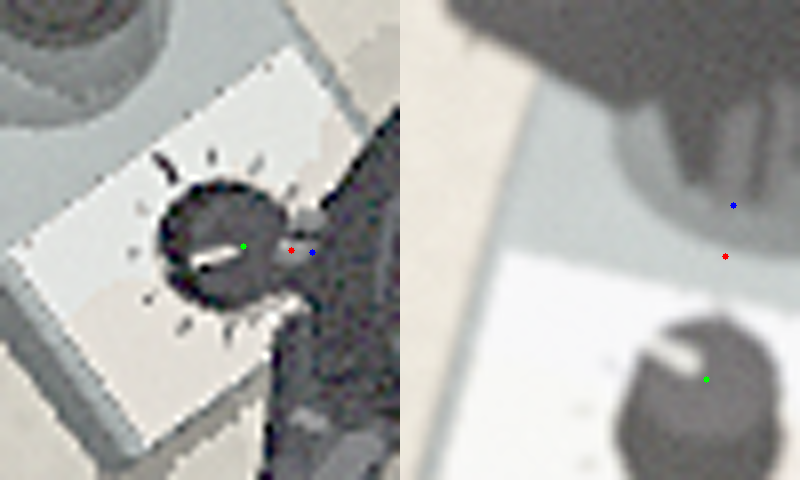

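The shut fingertips sit about 20 mm behind the reported TCP: pads end at scene crop (735,195) and the TCP projects to (725,256). The knob top at (706,375) agrees with my estimate. The pads therefore closed above the knob, and I need to go about 2 cm deeper.

Request:
{"api": "arm_command", "payload": {
  "plan": [
    [0,0,0,0,0,0],
    [0,0,0,0,0,0],
    [0,0,2,0,0,0],
    [0,0,2,0,0,0],
    [0,0,2,0,0,0],
    [0,0,1,0,0,0],
    [0,0,0,0,0,0]
  ],
  "claw": 0.3
}}

```text
t: 6.32
position: [0.5501, 0.0549, 0.0644]
orientation: [-0.005, 0.849, 0.521, 0.086]
force: [0.0, 1.0, 0.1]
grip_width: 0.0555
gripper_force: 0.0
```

Request:
{"api": "arm_command", "payload": {
  "plan": [
    [0,0,0.6,0,0,0],
    [0,0,0.6,0,0,0],
    [0,0,0.4,0,0,0],
    [0,0,0,0,0,0]
  ]
}}

```text
t: 6.82
position: [0.5526, 0.0567, 0.049]
orientation: [-0.005, 0.849, 0.521, 0.087]
force: [0.3, 0.2, -0.3]
grip_width: 0.0553
gripper_force: 0.0
```

No contact, so I close the gripper.

Request:
{"api": "arm_command", "payload": {
  "plan": [
    [0,0,0,0,0,0],
    [0,0,0,0,0,0],
    [0,0,0,0,0,0],
    [0,0,0,0,0,0]
  ],
  "claw": -1
}}

```text
t: 7.32
position: [0.5529, 0.0566, 0.0498]
orientation: [-0.005, 0.849, 0.521, 0.087]
force: [-1.6, -0.1, 4.9]
grip_width: 0.0273
gripper_force: 58.7
```

Request:
{"api": "arm_command", "payload": {
  "plan": [
    [0,0,0,0,0,0.18],
    [0,0,0,0,0,0.18],
    [0,0,0,0,0,0.18],
    [0,0,0,0,0,0.18],
    [0,0,0,0,0,0.18],
    [0,0,0,0,0,0.18],
    [0,0,0,0,0,0.17],
    [0,0,0,0,0,0]
  ]
}}

```text
t: 8.32
position: [0.5536, 0.0553, 0.0498]
orientation: [-0.054, 0.993, -0.074, 0.069]
force: [-0.7, -4.4, 4.5]
grip_width: 0.0276
gripper_force: 59.4
```

Request:
{"api": "arm_command", "payload": {
  "plan": [
    [0,0,0,0,0,0],
    [0,0,0,0,0,0],
    [0,0,0,0,0,0],
    [0,0,-3,0,0,0],
    [0,0,-4,0,0,0],
    [0,0,-4,0,0,0],
    [0,0,-4,0,0,0]
  ],
  "claw": 0.3
}}

```text
t: 9.2
position: [0.5309, 0.0418, 0.198]
orientation: [-0.055, 0.993, -0.074, 0.068]
force: [0.4, 0.3, 1.6]
grip_width: 0.0557
gripper_force: 0.0
```

```bash
python3 - <<'E'
from d import *
c=cam('top','top3.png');e=cam('scene','scene3.png')
out=np.zeros((480,800,3),np.uint8)
for i,(cc,x,y) in enumerate(((c,310,165),(e,320,225))):
    im=cc['image'][y:y+60,x:x+50]; im=(255*(im/255.)**.7).astype(np.uint8); im=cv2.resize(im,(400,480),interpolation=cv2.INTER_CUBIC)
    out[:,i*400:(i+1)*400]=im
cv2.imwrite('pics/z4.png',out)
E
```

```text
(no output)
```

View pics/z4.png

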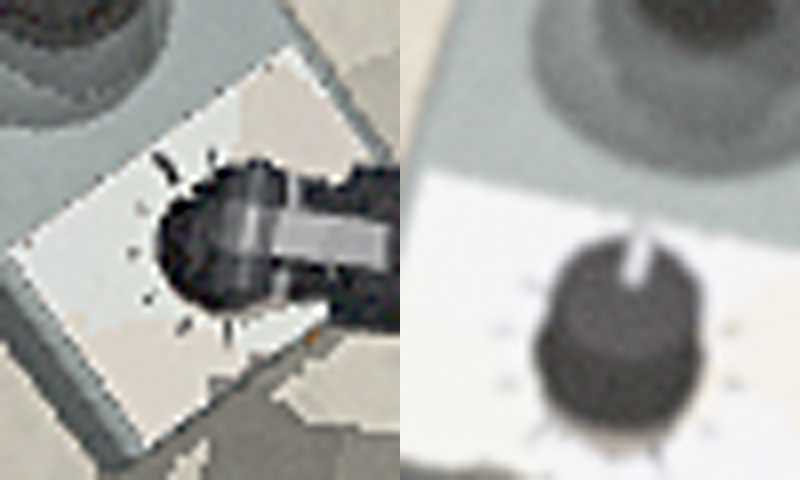

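In the scene view the pointer now runs from (348.6,259.8) to (349.9,254.5), straight uphill at the long mark; the fingers hide it in the top view. I'll move over to the vial and recheck the dial from there.

```bash
python3 - <<'E'
from d import *
s,p,r=st(); print(s['qpos'])
y=r.as_matrix()[:,1]; print(y); y[2]=0;y/=np.linalg.norm(y);z=np.array([0,0,-1.])
V=R.from_matrix(np.stack([np.cross(y,z),y,z],1)); print((r.inv()*V).as_rotvec()); print(V.inv().apply(np.array([.481,.2285,.15])-p)*100)
E
```

```text
[-1.01708089  0.25213489  1.03953091  2.06176108 -0.43084342  0.84162248
 -1.45555256]
[-0.13923209 -0.98272002 -0.12196634]
[-0.12208916 -0.13328561 -0.00815863]
[ -7.80927313 -17.77991104   5.05139124]
```

Request:
{"api": "arm_command", "payload": {
  "plan": [
    [0,0,0,-0.122,-0.133,0],
    [-2,-4.45,1.2,0,0,0],
    [-2,-4.45,1.2,0,0,0],
    [-2,-4.45,1.2,0,0,0],
    [-1.8,-4.45,1.2,0,0,0],
    [0,0,0,0,0,-0.18],
    [0,0,0,0,0,-0.18],
    [0,0,0,0,0,-0.18],
    [0,0,0,0,0,-0.18],
    [0,0,0,0,0,-0.18]
  ]
}}

```text
t: 10.55
position: [0.4796, 0.2294, 0.148]
orientation: [-0.0, 0.929, 0.37, -0.004]
force: [-0.0, -1.5, -0.1]
grip_width: 0.0556
gripper_force: 0.0
```

Request:
{"api": "arm_command", "payload": {
  "plan": [
    [0,0,0,0,0,-0.18],
    [0,0,0,0,0,-0.12],
    [0,0,0,0,0,0]
  ]
}}

```text
t: 10.92
position: [0.4798, 0.2293, 0.1482]
orientation: [-0.001, 0.865, 0.502, -0.004]
force: [-0.9, -0.8, -0.6]
grip_width: 0.0554
gripper_force: 0.0
```

```bash
python3 - <<'E'
from d import *
s,p,r=st(); print(s['t'],p,s['qpos']); z=np.array([0,0,-1.])
y=r.as_matrix()[:,1].copy(); y[2]=0;y/=np.linalg.norm(y);V=R.from_matrix(np.stack([np.cross(y,z),y,z],1))
print('y',y,(r.inv()*V).as_rotvec(),r.inv().apply(np.array([.481,.2285,.002])-p)*100)
c=cam('top','top4.png');e=cam('scene','scene4.png')
g=cv2.cvtColor(c['image'],cv2.COLOR_BGR2GRAY);print(g[185:203,328:350])
ge=cv2.cvtColor(e['image'],cv2.COLOR_BGR2GRAY);print(ge[251:266,341:358])
out=np.zeros((480,800,3),np.uint8)
for i,(cc,x,y) in enumerate(((c,310,165),(e,229,200))):
    im=cc['image'][y:y+60,x:x+50]; im=(255*(im/255.)**.7).astype(np.uint8); im=cv2.resize(im,(400,480),interpolation=cv2.INTER_CUBIC)
    out[:,i*400:(i+1)*400]=im
cv2.imwrite('pics/z5.png',out)
E
```

```text
10.925 [0.47976413 0.22933463 0.14820465] [-1.08790885  0.36074338  0.65704835  1.9805541  -0.28116625  0.89777684
 -0.80307225]
y [ 0.86778494 -0.49693994  0.        ] [-5.19053960e-03  5.22210332e-03  1.35528283e-05] [ 0.065332    0.22460934 14.6193541 ]
[[216 113   5 105 218 207 206 208 105 217 208 208 208 151  96 214 203 202
  201 200 199 203]
 [210 221 115   7 219 215 210 218 221 222 221 218 214  98 158 212 200 206
  205 205 203 201]
 [205 213 224  12 115 222 225  94 113  49  48 109 151 229 221 215 207 207
  204 206 203 202]
 [205 209 216 166 229 223   0   1   7   8   3  15  11  46 157 198 194 215
   84 155 206 203]
 [207 204 217 226 106 182  67   0   6  94  22  29  35  17   9  47 157 164
  106 213 209 200]
 [209 211 223  47   1  10   9  28  79 203  31  18  33  38  29  24  17 153
  226 213 208 202]
 [156 220 169   0  13  16  26  19  40 251 138  17  33  28  31  35  30  60
  115 218 205 201]
 [217 226   6  17   7  27  31  32  30 133 246  81  26  31  41  36  24  27
  109 224 211 202]
 [194 166   6   5  10   9  43  43  31  23 130 196  23  36  39  33  35  27
   24 174 213 208]
 [198 
[... 1197 characters left out ...]
 76  67  58  53  69 141 215 217 138  91 124 164 216 242 243]
 [114  71  53  57  56  54  77 158 220 196 111  61  67 103 169 228 242]
 [ 64  57  60  59  58  61 102 182 217 164  90  55  51  66 110 175 229]
 [ 57  54  59  58  56  67 103 176 194 139  77  54  55  54  73 115 188]
 [ 57  63  60  62  56  61  86 128 137 102  64  56  54  53  56  74 143]
 [ 56  60  64  58  63  58  65  75  80  67  60  60  62  59  53  65 128]
 [ 58  63  61  58  59  62  62  58  62  59  62  56  57  62  57  63 119]
 [ 59  61  63  63  62  68  63  60  60  61  60  59  65  59  59  61 120]
 [ 60  66  61  60  61  63  59  63  63  65  61  65  59  58  59  64 121]
 [ 54  62  65  66  62  59  60  63  65  64  65  65  62  62  56  64 128]]
```

View pics/z5.png

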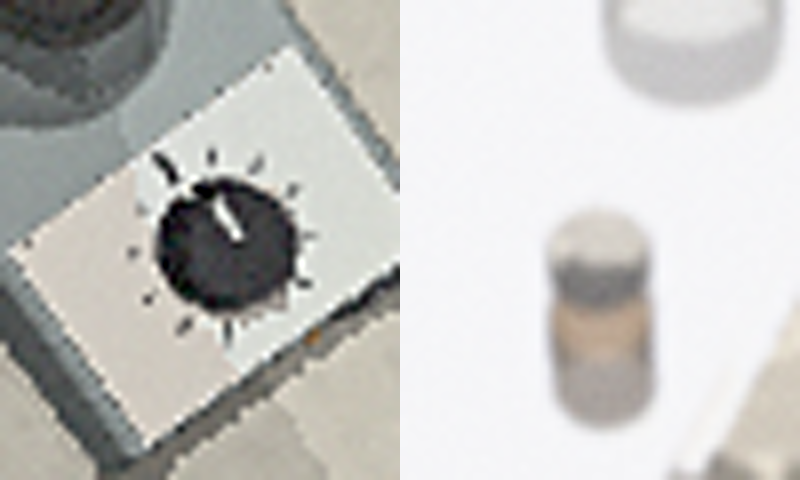

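The top view shows the pointer running from (337,189.5) to (339.5,194.5), aimed near the long mark at (330,185). The vial stands upright at scene (254,238). I'll compute the residual dial angle with a line fit.

```bash
python3 - <<'E'
from d import *
def fit(c,f,x0,y0,x1,y1,P0,th,inv=False):
    g=cv2.cvtColor(cv2.imread('pics/'+f),cv2.COLOR_BGR2GRAY)[y0:y1,x0:x1].astype(float)
    w=np.clip((th-g) if inv else (g-th),0,None); ys,xs=np.nonzero(w); ww=w[ys,xs]
    P=np.array([onplane(c,(x+x0,y+y0),P0,k) for x,y in zip(xs,ys)])
    v=np.cross(u,k); Q=np.stack([(P-P0)@u,(P-P0)@v],1); m=np.average(Q,0,ww); C=np.cov(Q.T,aweights=ww); L,E=np.linalg.eigh(C); d=E[:,1]; d=d*np.sign(d[0])
    rad=np.linalg.norm(Q,axis=1); print(f,'centroid mm',m*1e3,'dir',np.arctan2(d[1],d[0]),'about axis',np.arctan2(m[1],m[0]),'extent u',Q[:,0].min(),Q[:,0].max())
c=cam('top');e=cam('scene')
fit(c,'top4.png',334,189,341,196,T,60)
fit(e,'scene4.png',346,254,352,262,T,90)
fit(c,'top4.png',328,183,333,188,A,170,True)
fit(c,'top0.png',333,195,340,199,T,60)
fit(e,'scene0.png',339,256,348,263,T,90)
E
```

```text
top4.png centroid mm [8.76573206 0.59640286] dir 0.040905250859285994 about axis 0.0679333017878199 extent u 0.0023753157597589314 0.019018163536206088
scene4.png centroid mm [11.14375526 -0.11533722] dir -0.11867376587698637 about axis -0.010349572600160341 extent u 0.00373237395580014 0.016292884541055347
top4.png centroid mm [26.38527768  0.32484201] dir -0.059588076088970876 about axis 0.012310865460327726 extent u 0.02135583707742461 0.033983174283894
top0.png centroid mm [ 2.82045202 -8.47331323] dir -1.2135363651371118 about axis -1.2494691793786772 extent u 9.003462448978966e-05 0.006534926738160166
scene0.png centroid mm [  4.85975407 -10.64004649] dir -1.3078601870314623 about axis -1.1423500748188657 extent u -0.002060728383739808 0.009009533218246987
```

The dial is within about 0.03 rad of half speed. Next I descend on the vial.

Request:
{"api": "arm_command", "payload": {
  "plan": [
    [0.1,0.2,4,0,0,0],
    [0,0,4,0,0,0],
    [0,0,3,0,0,0],
    [0,0,2,0,0,0],
    [0,0,1,0,0,0],
    [0,0,0.5,0,0,0],
    [0,0,0,0,0,0]
  ]
}}

```text
t: 12.0
position: [0.4819, 0.2291, 0.0042]
orientation: [-0.001, 0.865, 0.502, -0.003]
force: [-0.1, -0.1, 0.3]
grip_width: 0.0555
gripper_force: 0.0
```

Request:
{"api": "arm_command", "payload": {
  "plan": [
    [0,0,0,0,0,0],
    [0,0,0,0,0,0],
    [0,0,0,0,0,0],
    [0,0,0,0,0,0],
    [0,0,0,0,0,0]
  ],
  "claw": -1
}}

```text
t: 12.62
position: [0.4824, 0.2293, 0.0047]
orientation: [-0.001, 0.865, 0.502, -0.002]
force: [-0.9, 0.1, 6.0]
grip_width: 0.0234
gripper_force: 58.7
```

Request:
{"api": "arm_command", "payload": {
  "plan": [
    [0,0,-2,0,0,0],
    [0,0,-4,0,0,0],
    [0,0,-4,0,0,0],
    [0,0,-4,0,0,0],
    [0,0,-4,0,0,0],
    [0,0,0,0,0,0],
    [0,0,0,0,0,0]
  ]
}}

```text
t: 13.5
position: [0.482, 0.2294, 0.1833]
orientation: [-0.001, 0.865, 0.502, -0.003]
force: [-0.1, 0.1, -1.0]
grip_width: 0.0231
gripper_force: 59.1
```

```bash
python3 - <<'E'
from d import *
c=cam('top','top5.png');e=cam('scene','scene5.png')
im=cv2.imread('pics/top0.png')
def blob(f,x0,y0,x1,y1,th):
    im=cv2.imread('pics/'+f)[y0:y1,x0:x1]; m=(im.max(2)<th).astype(np.uint8)
    n,l,s,ct=cv2.connectedComponentsWithStats(m); i=1+np.argmax(s[1:,4]); cn=max(cv2.findContours((l==i).astype(np.uint8),0,1)[0],key=len)
    q=cv2.fitEllipse(cv2.convexHull(cn)); return np.array(q[0])+[x0,y0],q[1:],s[i]
for th in(45,60):
    q=blob('top0.png',300,142,337,182,th); print(q,onz(c,q[0],.124))
g=cv2.cvtColor(cv2.imread('pics/scene0.png'),cv2.COLOR_BGR2GRAY)
print(g[196:216:2,342:380:2])
s,p,r=st(); print(s['grip_width'],p,r.as_matrix()[:,2]); q=np.array([.620,.103,.2])
print(r.inv().apply(q-p)*100)
C=np.array([.620,.103,.124]); print('rim proj scene',proj(e,C),[proj(e,C+.0255*np.array(v)) for v in((1,0,0),(-1,0,0),(0,1,0),(0,-1,0))],'top',proj(c,C))
E
```

```text
(array([317.08554459, 158.98014259]), ((22.724084854125977, 23.093135833740234), 112.64537811279297), array([  6,   6,  23,  23, 414], dtype=int32)) [0.62025459 0.10434616 0.124     ]
(array([317.03923988, 158.69127655]), ((24.290311813354492, 24.679332733154297), 109.10655212402344), array([  5,   6,  25,  24, 454], dtype=int32)) [0.62087299 0.10442307 0.124     ]
[[ 95  87  95  92  87  89  91 105 151 179 183 194 198 194 192 192 194 193
  194]
 [ 91  92  96  92  93  84  81  68  73 115 137 166 191 196 199 196 192 195
  195]
 [ 91  91  89  86  74  53  39  35  34  34  34  47  89 136 188 189 180 180
  190]
 [ 92  92  92  65  44  43  35  34  32  36  32  33  33  42 102 165 182 183
  177]
 [106  98  87  45  38  35  38  33  35  34  36  33  35  38  38  84 178 194
  190]
 [105 112  78  40  39  32  36  36  39  37  32  37  33  37  36  45 140 196
  190]
 [109 109  76  46  34  38  42  38  38  35  33  34  34  35  39  38  89 187
  193]
 [112 107  89  44  39  43  42  43  45  37  43  42  33  35  36  38  91 186
  192]
 [110 108  94  38  39  51  43  43  48  43  42  45  40  35  39  39 117 192
  194]
 [101 104  95  39  40  44  42  44  41  49  43  45  43  45  40  56 156 196
  192]]
0.02302990828106844 [0.48172631 0.22896164 0.18264585] [-0.00775985 -0.00344217 -0.99996397]
[-4.08902466 18.24591946 -1.79929288]
rim proj scene [360.60487016 209.18072825] [array([370.97379451, 202.82138675]), array([349.94873878, 215.71621603]), array([350.11988891, 201.10890595]), array([371.4497573, 217.5296227])] top [317.73077452 159.08311034]
```

Request:
{"api": "arm_command", "payload": {
  "plan": [
    [-0.4,1.85,0,0,0,0],
    [-0.8,3.65,0,0,0,0],
    [-0.8,3.65,0,0,0,0],
    [-0.8,3.65,0,0,0,0],
    [-0.8,3.65,0,0,0,0],
    [-0.4,1.8,0,0,0,0],
    [0,0,0,0,0,0],
    [0,0,0,0,0,0]
  ]
}}

```text
t: 14.6
position: [0.6202, 0.1055, 0.1827]
orientation: [-0.001, 0.865, 0.503, -0.004]
force: [-0.7, 0.7, -0.5]
grip_width: 0.0231
gripper_force: 59.1
```

```bash
python3 - <<'E'
from d import *
s,p,r=st(); print(p,r.as_matrix()[:,2],s['force'],s['qpos']); q=np.array([.6205,.104,.1245]); print(r.inv().apply(q-p)*100)
c=cam('top','top6.png');e=cam('scene','scene6.png')
out=np.zeros((480,800,3),np.uint8)
for i,(cc,x,y) in enumerate(((c,290,135),(e,330,165))):
    im=cc['image'][y:y+60,x:x+50]; im=(255*(im/255.)**.6).astype(np.uint8); im=cv2.resize(im,(400,480),interpolation=cv2.INTER_CUBIC)
    for P,col in((p,(0,0,255)),(q,(0,255,0))):
        a=(proj(cc,P)-[x,y]+.5)*8; cv2.circle(im,tuple(int(v) for v in a),3,col,-1)
    out[:,i*400:(i+1)*400]=im
cv2.imwrite('pics/z6.png',out)
E
```

```text
[0.620196   0.10549834 0.1827155 ] [-0.00746022 -0.0015249  -0.99997101] [-0.72208241  0.66760718 -0.54548379] [-0.75738805  0.49823582  0.68544199  1.7197981  -0.353742    1.05890496
 -0.47090644]
[-0.08593925  0.13391899  5.82138321]
```

View pics/z6.png

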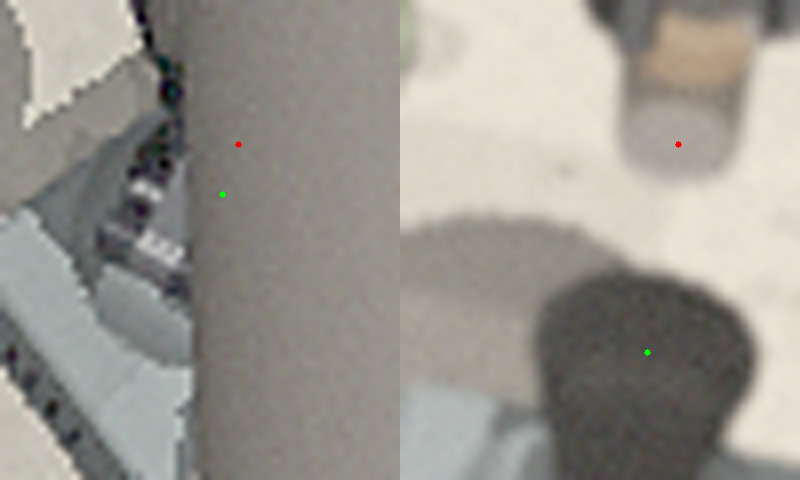

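The scene view shows the vial upright below the fingers, its foot centred at crop (680,145) on the projected TCP. The cup rim is centred at (648,352), matching my cup estimate. Lowering now.

Request:
{"api": "arm_command", "payload": {
  "plan": [
    [-0.1,0.1,2,0,0,0],
    [0,0,2,0,0,0],
    [0,0,1,0,0,0],
    [0,0,0.7,0,0,0],
    [0,0,0.5,0,0,0],
    [0,0,0,0,0,0]
  ]
}}

```text
t: 15.45
position: [0.6213, 0.1025, 0.1212]
orientation: [-0.001, 0.865, 0.502, -0.003]
force: [-0.1, 0.4, -0.5]
grip_width: 0.0234
gripper_force: 59.1
```

Request:
{"api": "arm_command", "payload": {
  "plan": [
    [0,0,0.3,0,0,0],
    [0,0,0.2,0,0,0],
    [0,0,0.2,0,0,0],
    [0,0,0,0,0,0]
  ]
}}

```text
t: 15.95
position: [0.6212, 0.1026, 0.1142]
orientation: [-0.001, 0.865, 0.502, -0.003]
force: [-0.4, 0.2, -1.3]
grip_width: 0.0233
gripper_force: 59.1
```

Request:
{"api": "arm_command", "payload": {
  "plan": [
    [0.07,-0.1,0,0,0,0],
    [0,0,0.2,0,0,0],
    [0,0,0.2,0,0,0],
    [0,0,0.2,0,0,0],
    [0,0,0,0,0,0]
  ]
}}

```text
t: 16.58
position: [0.621, 0.1038, 0.1085]
orientation: [-0.001, 0.865, 0.502, -0.003]
force: [-0.2, 1.4, 5.5]
grip_width: 0.0232
gripper_force: 59.5
```

Request:
{"api": "arm_command", "payload": {
  "plan": [
    [0,0,0.2,0,0,0],
    [0,0,0,0,0,0]
  ]
}}

```text
t: 16.82
position: [0.621, 0.1038, 0.1066]
orientation: [-0.001, 0.865, 0.502, -0.003]
force: [-0.9, 0.7, 6.2]
grip_width: 0.0233
gripper_force: 59.5
```

Request:
{"api": "arm_command", "payload": {
  "plan": [
    [0,0,0.15,0,0,0],
    [0,0,0,0,0,0],
    [0,0,0,0,0,0]
  ]
}}

```text
t: 17.2
position: [0.621, 0.1038, 0.1054]
orientation: [-0.001, 0.865, 0.502, -0.003]
force: [-2.5, 1.8, 5.9]
grip_width: 0.023
gripper_force: 59.6
```

Request:
{"api": "arm_command", "payload": {
  "plan": [
    [0,0,0.1,0,0,0],
    [0,0,0,0,0,0],
    [0,0,0,0,0,0]
  ]
}}

```text
t: 17.58
position: [0.6211, 0.1039, 0.1051]
orientation: [-0.001, 0.865, 0.502, -0.002]
force: [-3.3, 1.0, 10.6]
grip_width: 0.0229
gripper_force: 59.9
```

Request:
{"api": "arm_command", "payload": {
  "plan": [
    [0,0,0.07,0,0,0],
    [0,0,0,0,0,0],
    [0,0,0,0,0,0],
    [0,0,0,0,0,0]
  ]
}}

```text
t: 18.08
position: [0.6212, 0.1039, 0.105]
orientation: [-0.001, 0.865, 0.502, -0.002]
force: [-4.3, 1.0, 16.7]
grip_width: 0.0232
gripper_force: 60.3
```

```bash
python3 - <<'E'
from d import *
c=cam('top','top7.png');e=cam('scene','scene7.png')
for i in range(3): s,p,r=st(); print(s['force'],p)
out=np.zeros((480,800,3),np.uint8)
a=e['image'][180:300,300:400]; out[:,:400]=cv2.resize((255*(a/255.)**.6).astype(np.uint8),(400,480),interpolation=cv2.INTER_CUBIC)
a=e['image'][165:285,210:310]; out[:,400:]=cv2.resize(a,(400,480),interpolation=cv2.INTER_CUBIC)
cv2.imwrite('pics/z7.png',out)
E
```

```text
[-4.98463962  0.82589384 17.08021305] [0.62126877 0.10390731 0.10501602]
[-4.98463962  0.82589384 17.08021305] [0.62126877 0.10390731 0.10501602]
[-4.98463962  0.82589384 17.08021305] [0.62126877 0.10390731 0.10501602]
```

View pics/z7.png

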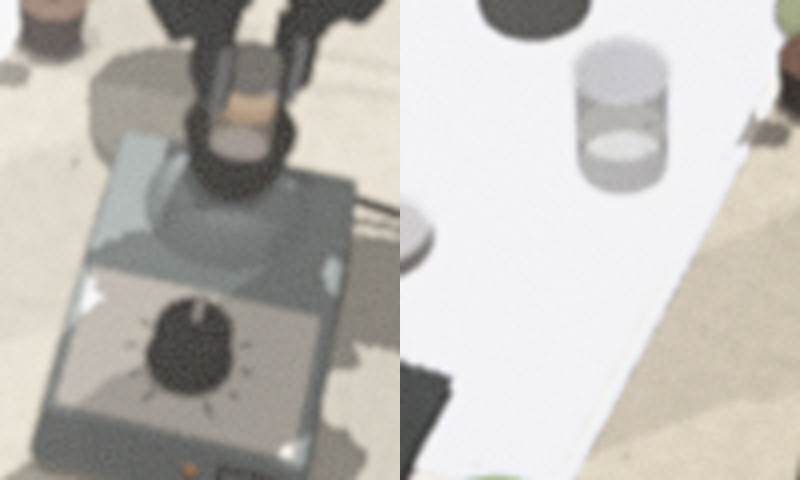

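The vial is upright in the cup with its foot at the bottom. The force is 17 N and the height no longer changes, so the cup is at its stop. The dial pointer still points uphill at the long mark, and the beaker has not moved. Handing in.

```bash
python3 -c "
from station import ctrl
print(ctrl.job_done())"
```

```text
the job is handed in; nothing more can be done
None
```

The job is handed in: the dial is within about 0.03 rad of half speed by camera, and the gripped vial stands upright in the cup, pressed to its stop with about 17 N (limit 30 N), at about 18 s of the 48 s; the result of the judging was not shown.

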